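Clamp a watch on the timing stand

ROBOT

A 6-joint arm with a two-finger parallel gripper is mounted at the origin on the work surface. World frame = base frame: x ahead of the robot, y to its left, z up, the work surface at z = 0. Lengths are in mm, angles in rad, forces in N, time in s.
With the tool pointing down it reaches from about 325 to 750 mm from the base axis. Payload 7.6 kg.
Tool frame: the origin (TCP) lies at the very end of the fingers, on their centre line; the grasp point (between the pads) lies 19 mm behind it; z points along the fingers, y is the line along which they close (so a half turn about z gives the same grasp; the last joint's range is limited). The gripper opens to 85 mm and grips with 20 to 120 N. Pads are 22 mm wide; open, the fingers measure 114 mm over their backs; the gripper's body (76 mm by 85 mm) begins 54 mm behind the grasp point. The pads swing forward as they close: fully open they stand 13 mm farther back than shut.
Start: joints at [-1.302, 0.052, 1.401, -0, 1.689, -0.07], TCP at [174.513, -495.171, 199.023] pointing down, gripper open.
Joint ranges: [-2.9, 2.9], [-0.91, 2.17], [0.12, 2.37], [-1.06, 4.2], [0.26, 2.73], [-2.93, 2.93]. Speed limits (rad/s): [2.57, 2.57, 3.01, 3.14, 3.14, 3.14].

INTERFACE

Orientations are given as a 3x3 rotation matrix whose columns are the frame's x, y, z axes.
In Python, from station import robot, viewer gives the robot as it stands.
- The arm moves only by the tool servo_tool, never from a script. Its argument "rows" is a list of rows, each an object of numbers: "x", "y", "z": the shift along the world's x, y, z in parts of the range, where 1.0 means 100 cm; "spin": the turn about the world's z in normalised numbers (1 is 90 degrees); "gripper": the closure, from 0 (fully open) to 1 (shut). A call has 1 to 5 rows; each row is the pose to reach, as a shift and turn from the pose commanded when the call began; what a row does not reach only later rows make up. A row lasts 1/12 s, in which the tool goes at most 41.7 mm and 7.16 degrees, less where a joint would pass 70% of its speed; a pose out of reach is approached as far as the arm can. No shift or turn number may pass 1 either way. A call with a gripper value outside its range is refused whole. The fingers move at their own pace and stop on an object; "squeeze" is the grip in N (left out, the last holds). Time passes only in rows, so rows that repeat a pose let the fingers close. It gives the time, the measured TCP pose, the force, the opening and the grip force at its end, in the units of the state.
- robot.get_state(): the state, without advancing time (a new reading comes with each control period).
- viewer.read_camera(name): name is "side" or "top"; returns a dict with "frame" (420x560x3 uint8, red, green, blue), "fx", "fy", "cx", "cy" (pixels), "T" (4x4, takes a point from camera to world coordinates). Camera axes: x right, y down, z forward; pixel columns grow to the right and rows downward; lengths in mm; the calibration is good to about 2 mm. A picture is of the moment at which its call begins. There is no depth.
- robot.job_done(): hands the job in; it is judged then, once.
The state is a dict: "time": time; "q": joint angles; "joint_velocities": joint speeds; "effort": joint torques, N m; "position": TCP position; "tcp_rot": TCP orientation; "ft_force": force on the tool from outside, world axes, zero at the start; "wrist_torque": the same for the moment, N m; "grip_width": finger opening in mm; "finger_force": force on a finger pad.
Only numpy, scipy, OpenCV 4.12 (cv2) and the standard library are available. Lean on these libraries where they do the work, as an engineer would, in place of code of your own. Each camera call takes 0.05 s, during which the arm holds its last target. There are 200 camera calls.

TASK

Without picking anything up, push the watch lying in the channel of the timing stand along until it rests against the pickup block at the end. Then push the clamp's hand bar over past centre, so that it snaps across and its rubber foot holds the watch down there. Keep the watch flat on the stand, and leave the other things on the bench where they are.

Things in the scene. Friction and masses are not known exactly. Their poses are not given: they have to be found in the camera images.
- stand: Aluminium timing stand fixed to the bench: plate 20 mm thick, x -115 to +95 mm, 90 mm wide. Origin at bench level; +x runs along the channel to the pickup block and clamp, z up. Two rails along x (x -105 to +30 mm, 6 mm tall above the plate) leave a channel 50 mm wide about y = 0, open at -x. The pickup block, 8 mm tall above the plate, closes its +x end with its face at x = +30 mm.
- home (a point): Point on the plate's top (20 mm above the bench) where the centre of the watch's underside lies when the watch rests against the pickup block: x = +9 mm, y = 0 on the stand; the watch may rest up to 4 mm to either side. Axes as the stand's.
- watch: Steel watch head without strap, cream dial: round disc 42 mm across, 12 mm tall, about 90 g, lying dial up in the channel of the stand, 40 to 60 mm short of its place. It slides freely on the plate. Origin at the centre of its underside.
- clamp (a joint): Angle of the clamp lever (hand bar and arm with rubber foot, one piece). 0 = open: bar leans to the stand's +x, arm stands up. Grows as the bar swings over to -x. An over-centre spring holds it at either end: 4 N at the bar starts it, falling to none at the centre, 0.6 rad, beyond which it snaps on. About 1.2: foot on the seated watch, pressing 6 N; with no watch it stops at 1.32.
- clamp_bar (a point): Middle of the clamp's hand bar: black round bar 14 mm thick, 54 mm long, parallel to the stand's y. Open: at stand x = +104 mm, 106 mm above the bench; mid-swing x = +56 mm, 121 mm up; closed x = +8 mm, 106 mm up. A 9 mm rod joins its middle to the hinge; nothing stands beyond it at +x.
- clamp_hinge (a point): The clamp's hinge axis, parallel to the stand's y, at stand x = +56 mm, 36 mm above the bench, between two cheeks that reach 48 mm above the bench. The hand bar is 85 mm from it; the rubber foot (16 mm across) is 47 mm from it, on an arm 12 mm wide and 8 mm thick.
- spare_case: Bystander: spare watch head, smaller: disc 34 mm across, 9 mm tall, dark dial, lying on the bench beside the stand. Origin at the centre of its underside.
- screwdriver: Bystander: screwdriver 130 mm long, lying on the bench left of the stand. Origin under its middle, at bench level.
- oil: Bystander: small amber bottle, 24 mm across, 50 mm tall, standing right of the stand. Origin at the centre of its underside.
- movement_ring: Bystander: white plastic ring, 38 mm across, 8 mm tall, lying left of the stand. Origin at the centre of its underside.
- parts_tray: Bystander: grey parts tray with compartments, 100 x 120 x 18 mm, far left. Origin at the centre of its underside.
- loupe: Bystander: black eye loupe, 36 mm across, 34 mm tall, far left. Origin at the centre of its underside.
- jar: Bystander: glass jar with steel lid, 60 mm across, 60 mm tall, far right. Origin at the centre of its underside.
Mind the look-alikes: they are no part of the job. Leave any blue, purple or red look-alike of the stand alone.

How it is judged (in metres and radians):
On the way, in this order (a step that is already met when the one before it is completed fails the run):
1. the watch rests against the pickup block while the clamp is still open (x of watch in the frame of stand between 0.006 and 0.0125 m and y of watch in the frame of stand between -0.006 and 0.006 m and z of watch in the frame of stand between 0.0175 and 0.0225 m and value of joint clamp below 0.3 rad), for 0.2 s.
2. the clamp has snapped over onto the watch (x of watch in the frame of stand between 0.006 and 0.0125 m and y of watch in the frame of stand between -0.006 and 0.006 m and z of watch in the frame of stand between 0.0175 and 0.0225 m and value of joint clamp between 1.13 and 1.27 rad), for 0.2 s.
At the end, for the whole second after the job is handed in: The watch lies flat and at rest against the pickup block (within 3 mm of touching it), and the clamp is over with its foot resting on the watch (joint 1.13 to 1.27 rad) (all of step 2 and angle between watch's own z axis and vertical below 0.06 rad and linear speed of watch below 0.01 m/s).
It fails at once if the watch is lifted off the stand by more than 8 mm (z of watch in the frame of stand above 0.028 m).
It fails at once if the watch is tipped by more than 0.35 rad (angle between watch's own z axis and vertical above 0.35 rad).
It fails at once if one of the seven bystanders is moved by more than 15 mm (distance of any of spare_case, screwdriver, oil, movement_ring, parts_tray, loupe, jar from where it was at the start of the episode above 0.015 m).
It also fails if it takes over 45 s, if anything falls off the work surface, if the arm or the gripper's body presses on something with over 40 N, if the wrist force passes 120 N, or if a joint passes its speed limit or range.

## Working session

There is one attempt and no reset: what is moved stays moved. The work goes in short steps, Python scripts to look and compute and a tool call to move; the robot and the scene stay as the last step left them, time stands still between calls to the robot, and variables do not carry over. Pictures are saved under pics/ and viewed, at most 10 in all, crops included, and the job is handed in when it is done.

Besides the shell and the picture viewer there is one more tool, called after "Emit:" as name([rows], argument=value, ...), one row to a line, values as JSON. servo_tool: Moves the arm, as the interface text tells. Its arguments: {"type":"object","properties":{"rows":{"type":"array"},"squeeze":{"type":"number"}},"required":["rows"]}

```bash
mkdir -p pics; python3 - <<'E'
from station import robot, viewer
import cv2
for n in("top","side"):
    c=viewer.read_camera(n); cv2.imwrite(f"pics/{n}0.png",cv2.resize(c["frame"][:,:,::-1],(784,588),interpolation=cv2.INTER_CUBIC))
    print(n,c["fx"],c["fy"],c["cx"],c["cy"],c["T"].round(3).tolist())
s=robot.get_state();print(s["time"],s["position"],s["tcp_rot"],s["grip_width"])
E
```

```text
top 464.67453430219024 464.67453430219024 280.9260208480912 204.6408477624224 [[0.018, -0.989, 0.147, 227.877], [-1.0, -0.02, -0.013, 13.737], [0.016, -0.147, -0.989, 1544.526], [0.0, 0.0, 0.0, 1.0]]
side 449.53358798025124 449.53358798025124 281.7955865204547 207.51629332232295 [[-0.878, -0.364, 0.313, 106.199], [-0.479, 0.644, -0.597, 681.441], [0.016, -0.673, -0.739, 906.243], [0.0, 0.0, 0.0, 1.0]]
0.1 [ 174.43810375 -494.86300519  198.24932688] [[ 9.43159490e-01  3.32340262e-01 -3.55830594e-04]
 [ 3.32340436e-01 -9.43158564e-01  1.32590226e-03]
 [ 1.05046031e-04 -1.36879419e-03 -9.99999058e-01]] 85.27021316333848
```

View pics/top0.png

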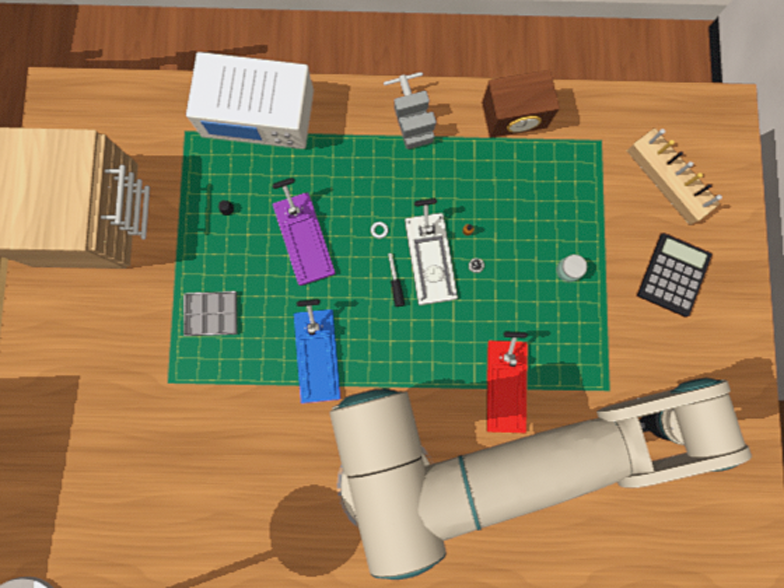

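View pics/side0.png

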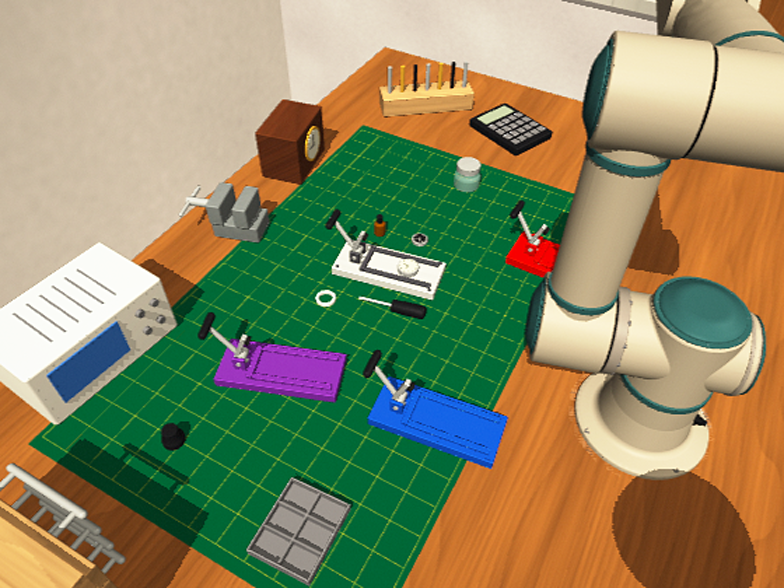

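The four stands in the top view (784-px picture) are white/aluminium at (431,258), purple at (303,238), blue at (317,355) and red at (507,385). The aluminium one holds the cream-dial watch at (433,273) and fits the description; the coloured ones are look-alikes. I'll confirm this in an enlarged crop.

```bash
python3 - <<'E'
from station import viewer
import cv2
f=viewer.read_camera("top")["frame"][135:225,260:360,::-1]
g=viewer.read_camera("side")["frame"][140:220,225:325,::-1]
import numpy as np
a=cv2.resize(f,None,fx=6,fy=6,interpolation=cv2.INTER_CUBIC)
cv2.imwrite("pics/top1.png",a)
cv2.imwrite("pics/side1.png",cv2.resize(g,None,fx=7,fy=7,interpolation=cv2.INTER_CUBIC))
E
```

```text
(no output)
```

View pics/top1.png

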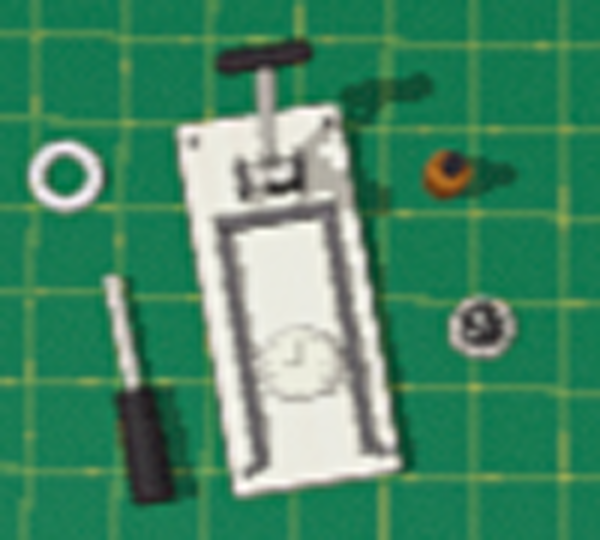

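View pics/side1.png

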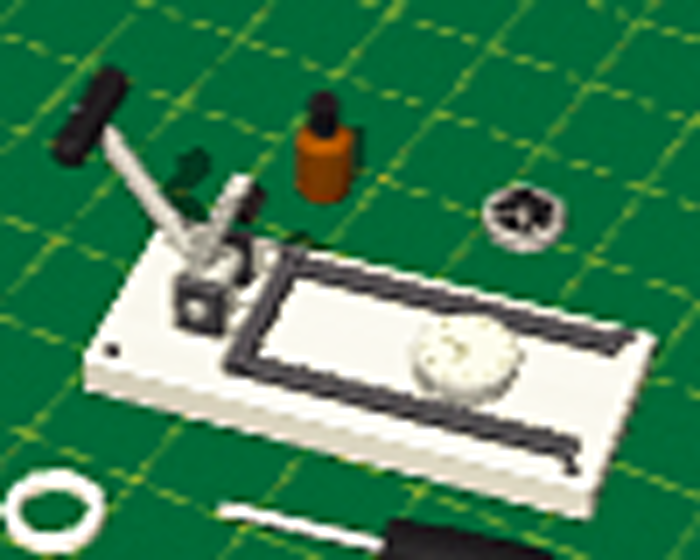

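The crops confirm it: the aluminium stand has the cream watch at top crop (300,362) and side crop (470,352). The clamp is open, with its bar at top crop (265,57) and side crop (91,116). Next I'll fit the stand pose.

```bash
cat > h.py <<'E'
from station import robot, viewer
import numpy as np
from scipy.optimize import least_squares
def proj(c,P):
    p=np.linalg.inv(c["T"])@np.append(P,1); return np.array([c["fx"]*p[0]/p[2]+c["cx"],c["fy"]*p[1]/p[2]+c["cy"]])
def w(v,P):
    a=v[2]; return np.array([v[0]+np.cos(a)*P[0]-np.sin(a)*P[1], v[1]+np.sin(a)*P[0]+np.cos(a)*P[1],P[2]])
E
python3 - <<'E'
from h import *
ct,cs=viewer.read_camera("top"),viewer.read_camera("side")
T=lambda u,v:np.array([(u+.5)/6-.5+260,(v+.5)/6-.5+135])
S=lambda u,v:np.array([(u+.5)/7-.5+225,(v+.5)/7-.5+140])
W=None
obs=[(ct,T(178,128),(95,45,20)),(ct,T(338,105),(95,-45,20)),(ct,T(402,460),(-115,-45,20)),(ct,T(236,488),(-115,45,20)),(ct,T(265,57),(104,0,106)),(ct,T(300,362),W),
(cs,S(155,235),(95,-45,20)),(cs,S(85,365),(95,45,20)),(cs,S(655,340),(-115,-45,20)),(cs,S(590,492),(-115,45,20)),(cs,S(91,116),(104,0,106)),(cs,S(468,348),W)]
def f(v): return np.concatenate([proj(c,w(v,P or (v[3],v[4],32)))-o for c,o,P in obs])
for sub in (slice(None),slice(0,6),slice(6,12)):
    g=lambda v:f(v)[slice((sub.start or 0)*2,(sub.stop or 12)*2)]
    r=least_squares(g,[500,0,0.1,-40,0],x_scale=[10,10,.1,10,10]); print(r.x.round(3)); print(r.fun.round(1))
E
```

```text
[ 5.35916e+02 -8.87230e+01  1.80000e-01 -5.03990e+01 -8.01000e-01]
[-1.1  0.  -1.5 -0.2 -1.3  1.5 -0.4  1.1 -1.3  0.3 -0.5  0.3  1.1 -3.7
 -0.8 -1.2 -0.1 -1.7  0.3 -0.8 -0.3 -0.2 -0.  -0.7]
[ 5.37853e+02 -9.24080e+01  1.76000e-01 -5.08240e+01  1.24600e+00]
[ 0.1 -0.6 -0.3 -0.7 -0.3  1.   0.6  0.5 -0.1 -0.3  0.  -0. ]
[ 5.33213e+02 -8.37300e+01  1.85000e-01 -4.95280e+01 -3.55300e+00]
[ 0.8 -2.2 -0.9  0.4  0.  -0.4  0.6  0.6 -0.5  1.3  0.  -0. ]
```

Careful with the scale: shifts go in shares of 100 cm and turns go in shares of 90 degrees. That gives: 160 mm is 0.16, 128 mm is 0.128, -9.2 degrees is -0.1022.

Emit:
servo_tool([
  {"x":0.022,"y":0.032,"spin":-0.0222,"gripper":1},
  {"x":0.044,"y":0.064,"spin":-0.0444,"gripper":1},
  {"x":0.066,"y":0.096,"spin":-0.0667,"gripper":1},
  {"x":0.088,"y":0.128,"spin":-0.0889,"gripper":1},
  {"x":0.11,"y":0.16,"spin":-0.1022,"gripper":1},
])

```text
validation failed for argument at $.ro...
```

Converted, 160 mm is 0.16, 128 mm is 0.128.

Emit:
servo_tool([
  {"x":0.022,"y":0.032,"gripper":1},
  {"x":0.044,"y":0.064,"gripper":1},
  {"x":0.066,"y":0.096,"gripper":1},
  {"x":0.088,"y":0.128,"gripper":1},
  {"x":0.11,"y":0.16,"gripper":1},
])

```text
validation failed for argument at $.ro...
```

Converted, -120 mm is -0.12, -100 mm is -0.1.

Emit:
servo_tool([
  {"x":0.022,"y":0.032,"z":-0.01,"gripper":1},
  {"x":0.04,"y":0.062,"z":-0.04,"gripper":1},
  {"x":0.04,"y":0.066,"z":-0.07,"gripper":1},
  {"x":0.04,"y":0.066,"z":-0.1,"gripper":1},
  {"x":0.04,"y":0.066,"z":-0.12,"gripper":1},
])

```text
validation failed for argument at $.ro...
```

```bash
python3 - <<'E'
from h import *
import cv2
ct=viewer.read_camera("top");c=viewer.read_camera("side")
s=robot.get_state();print(s["time"],s["position"],s["tcp_rot"].round(3),s["ft_force"])
p=s["position"];print("tcp px side",proj(c,p)-[210,140],"top",proj(ct,p)-[260,135])
a=cv2.resize(ct["frame"][135:225,260:360,::-1],(400,360),interpolation=cv2.INTER_CUBIC)
b=cv2.resize(c["frame"][140:230,210:310,::-1],(400,360),interpolation=cv2.INTER_CUBIC)
cv2.imwrite("pics/b2.png",np.hstack([a,b]))
E
```

```text
0.4 [ 174.4923891  -495.12499265  198.90174721] [[ 0.943  0.332 -0.   ]
 [ 0.332 -0.943  0.   ]
 [ 0.    -0.    -1.   ]] [-0.00093897  0.06842357 -0.16446014]
tcp px side [249.5290759 -42.8524273] top [190.99350682 160.83846856]
```

View pics/b2.png

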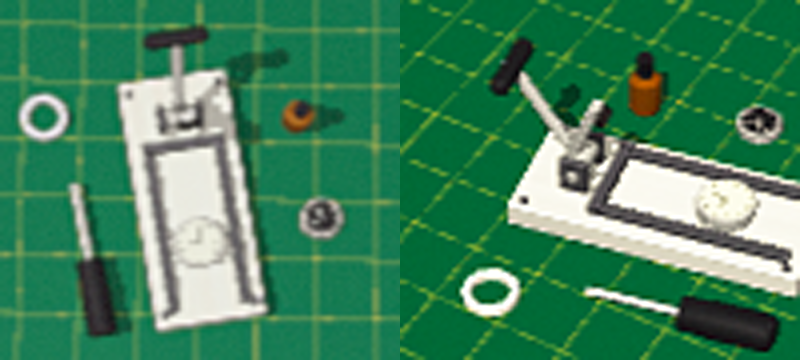

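The picture shows nothing has changed. All three moves were rejected, probably because each row needs every field, so I'll resend with full rows.

Converted, 160 mm is 0.16, 128 mm is 0.128, -9.2 degrees is -0.1022.

Emit:
servo_tool([
  {"x":0.022,"y":0.032,"z":0,"spin":-0.0222,"gripper":1},
  {"x":0.044,"y":0.064,"z":0,"spin":-0.0444,"gripper":1},
  {"x":0.066,"y":0.096,"z":0,"spin":-0.0667,"gripper":1},
  {"x":0.088,"y":0.128,"z":0,"spin":-0.0889,"gripper":1},
  {"x":0.11,"y":0.16,"z":0,"spin":-0.1022,"gripper":1},
])

```text
time: 0.82
position: [285.1, -333.6, 199.1]
tcp_rot: [[0.985, 0.175, 0.0], [0.175, -0.985, -0.0], [0.0, 0.0, -1.0]]
ft_force: [0.4, 0.3, -0.1]
grip_width: 25.4
finger_force: 0.0
```

Converted, 160 mm is 0.16, 128 mm is 0.128.

Emit:
servo_tool([
  {"x":0.022,"y":0.032,"z":0,"spin":0,"gripper":1},
  {"x":0.044,"y":0.064,"z":0,"spin":0,"gripper":1},
  {"x":0.066,"y":0.096,"z":0,"spin":0,"gripper":1},
  {"x":0.088,"y":0.128,"z":0,"spin":0,"gripper":1},
  {"x":0.11,"y":0.16,"z":0,"spin":0,"gripper":1},
])

```text
time: 1.23
position: [395.2, -173.4, 199.3]
tcp_rot: [[0.984, 0.177, 0.001], [0.177, -0.984, -0.001], [0.001, 0.001, -1.0]]
ft_force: [0.2, 0.1, 0.1]
grip_width: -0.1
finger_force: 0.0
```

Converted, -120 mm is -0.12, -100 mm is -0.1.

Emit:
servo_tool([
  {"x":0.022,"y":0.032,"z":-0.01,"spin":0,"gripper":1},
  {"x":0.04,"y":0.062,"z":-0.04,"spin":0,"gripper":1},
  {"x":0.04,"y":0.066,"z":-0.07,"spin":0,"gripper":1},
  {"x":0.04,"y":0.066,"z":-0.1,"spin":0,"gripper":1},
  {"x":0.04,"y":0.066,"z":-0.12,"spin":0,"gripper":1},
])

```text
time: 1.65
position: [433.5, -107.8, 76.0]
tcp_rot: [[0.984, 0.179, -0.003], [0.179, -0.984, 0.001], [-0.003, -0.001, -1.0]]
ft_force: [0.4, -0.1, -1.3]
grip_width: 0.2
finger_force: 0.0
```

```bash
python3 - <<'E'
from h import *
import cv2
ct=viewer.read_camera("top");c=viewer.read_camera("side")
s=robot.get_state();print(s["time"],s["position"],s["tcp_rot"].round(3),s["ft_force"])
p=s["position"];print("tcp in b side",(proj(c,p)-[230,140])*4+[400,0],"top",(proj(ct,p)-[260,135])*4)
a=cv2.resize(ct["frame"][135:225,260:360,::-1],(400,360),interpolation=cv2.INTER_CUBIC)
b=cv2.resize(c["frame"][140:230,230:330,::-1],(400,360),interpolation=cv2.INTER_CUBIC)
cv2.imwrite("pics/b3.png",np.hstack([a,b]))
E
```

```text
1.75 [ 432.18233551 -108.1188141    75.44770162] [[ 0.984  0.178 -0.007]
 [ 0.178 -0.984  0.002]
 [-0.006 -0.003 -1.   ]] [-0.27822049 -0.53231073  1.02673241]
tcp in b side [727.10923    167.98540092] top [211.92877271 299.14432649]
```

View pics/b3.png

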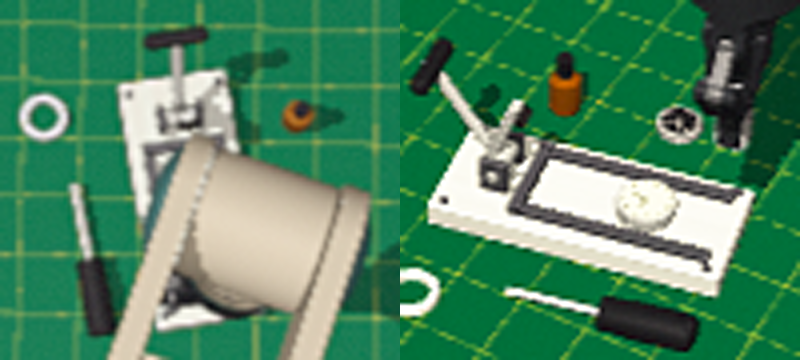

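```bash
python3 - <<'E'
from h import *
import cv2
c=viewer.read_camera("side");p=robot.get_state()["position"]; print(p)
f=c["frame"][140:215,235:335,::-1].astype(float)
b=cv2.resize((255*(f/255)**.5).astype(np.uint8),(800,600),interpolation=cv2.INTER_CUBIC)
P=lambda X:tuple(int(k) for k in (proj(c,X)+.5-[235,140])*8)
cv2.circle(b,P(p),4,(255,0,255),2)
for v,col in(([537.9,-92.4,.176],(0,0,255)),([533.2,-83.7,.185],(255,0,0))):
    for z in (20,):
        q=[P(w(v,(x,y,z))) for x,y in((95,45),(95,-45),(-115,-45),(-115,45))]
        cv2.polylines(b,[np.array(q)],True,col,1)
    cv2.circle(b,P(w(v,(104,0,106))),4,col,1)
cv2.imwrite("pics/s4.png",b)
E
```

```text
[ 433.63774403 -108.80962486   78.13482734]
```

View pics/s4.png

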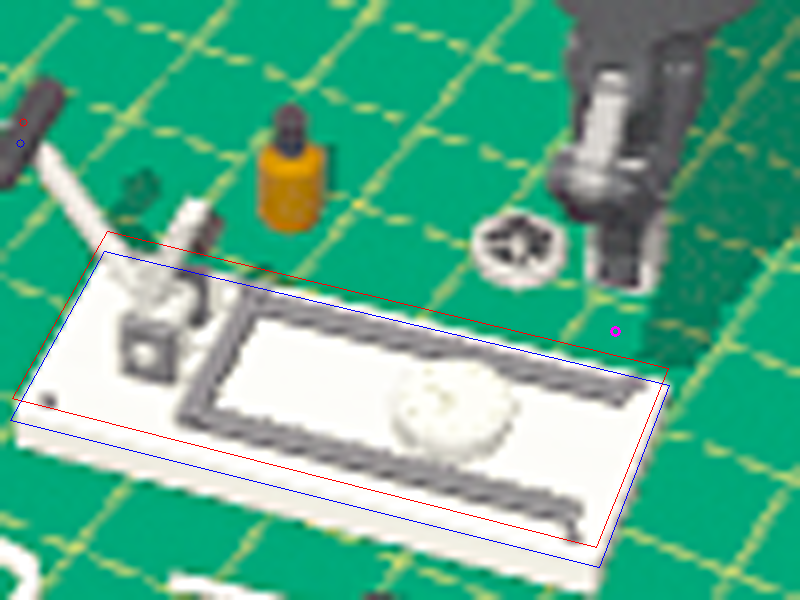

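The picture shows the fingertip at side crop (620,290), about 5 px above its projection at (615,332). That is too far off to trust the height, so I'll descend carefully and check by force.

Converted, -47 mm is -0.047, -45 mm is -0.045.

Emit:
servo_tool([
  {"x":0,"y":0,"z":-0.02,"spin":0,"gripper":1},
  {"x":0,"y":0,"z":-0.035,"spin":0,"gripper":1},
  {"x":0,"y":0,"z":-0.045,"spin":0,"gripper":1},
  {"x":0,"y":0,"z":-0.047,"spin":0,"gripper":1},
  {"x":0,"y":0,"z":-0.047,"spin":0,"gripper":1},
])

```text
time: 2.22
position: [434.9, -109.5, 32.8]
tcp_rot: [[0.984, 0.177, 0.001], [0.177, -0.984, -0.0], [0.001, 0.0, -1.0]]
ft_force: [0.2, 0.1, -0.8]
grip_width: 0.1
finger_force: 0.0
```

Converted, -6 mm is -0.006, -4 mm is -0.004.

Emit:
servo_tool([
  {"x":0,"y":0,"z":-0.002,"spin":0,"gripper":1},
  {"x":0,"y":0,"z":-0.004,"spin":0,"gripper":1},
  {"x":0,"y":0,"z":-0.006,"spin":0,"gripper":1},
  {"x":0,"y":0,"z":-0.006,"spin":0,"gripper":1},
])

```text
time: 2.55
position: [434.6, -109.2, 26.1]
tcp_rot: [[0.984, 0.177, 0.0], [0.177, -0.984, -0.0], [0.0, 0.0, -1.0]]
ft_force: [0.7, 0.1, 0.0]
grip_width: 0.2
finger_force: 0.0
```

```bash
python3 - <<'E'
from h import *
import cv2
c=viewer.read_camera("side");s=robot.get_state();p=s["position"]; print(s["time"],p,s["ft_force"])
b=cv2.resize(c["frame"][150:225,235:335,::-1],(800,600),interpolation=cv2.INTER_CUBIC)
P=lambda X:tuple(int(k) for k in (proj(c,X)+.5-[235,150])*8)
cv2.circle(b,P(p),4,(255,0,255),2)
cv2.imwrite("pics/s5.png",b)
E
```

```text
2.6 [ 434.54945063 -109.17434191   26.11994229] [-0.03229379  0.12560407  0.14541214]
```

View pics/s5.png

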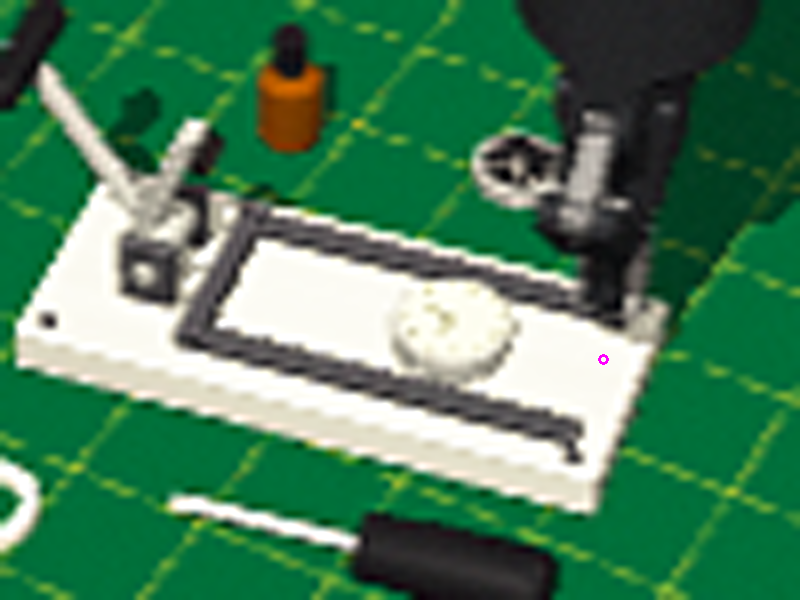

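The picture shows the fingertip at (612,325), about 4 px up-image from its projection. I'll touch the plate lightly to check the height.

Converted, -3 mm is -0.003, -2 mm is -0.002.

Emit:
servo_tool([
  {"x":0,"y":0,"z":-0.002,"spin":0,"gripper":1},
  {"x":0,"y":0,"z":-0.003,"spin":0,"gripper":1},
  {"x":0,"y":0,"z":-0.003,"spin":0,"gripper":1},
])

```text
time: 2.85
position: [434.3, -109.1, 22.8]
tcp_rot: [[0.984, 0.177, -0.0], [0.177, -0.984, 0.0], [-0.0, -0.0, -1.0]]
ft_force: [-0.9, -0.0, 0.2]
grip_width: 0.0
finger_force: 0.0
```

Converted, -3 mm is -0.003, -2 mm is -0.002.

Emit:
servo_tool([
  {"x":0,"y":0,"z":-0.001,"spin":0,"gripper":1},
  {"x":0,"y":0,"z":-0.002,"spin":0,"gripper":1},
  {"x":0,"y":0,"z":-0.003,"spin":0,"gripper":1},
  {"x":0,"y":0,"z":-0.003,"spin":0,"gripper":1},
])

```text
time: 3.18
position: [434.3, -109.1, 19.8]
tcp_rot: [[0.984, 0.177, -0.0], [0.177, -0.984, 0.0], [-0.0, -0.0, -1.0]]
ft_force: [0.3, 0.4, -0.0]
grip_width: 0.5
finger_force: 0.0
```

Converted, -2 mm is -0.002, -1 mm is -0.001.

Emit:
servo_tool([
  {"x":0,"y":0,"z":-0.001,"spin":0,"gripper":1},
  {"x":0,"y":0,"z":-0.002,"spin":0,"gripper":1},
  {"x":0,"y":0,"z":-0.002,"spin":0,"gripper":1},
])

```text
time: 3.43
position: [434.4, -109.1, 17.8]
tcp_rot: [[0.984, 0.177, -0.0], [0.177, -0.984, 0.0], [-0.0, -0.0, -1.0]]
ft_force: [-0.0, 0.3, -1.1]
grip_width: -0.2
finger_force: 0.0
```

```bash
python3 - <<'E'
from h import *
import cv2
c=viewer.read_camera("side");ct=viewer.read_camera("top");s=robot.get_state();p=s["position"]; print(s["time"],p,s["ft_force"],s["grip_width"])
b=cv2.resize(c["frame"][170:210,285:335,::-1],(500,400),interpolation=cv2.INTER_CUBIC)
a=cv2.resize(ct["frame"][160:240,260:320,::-1],(300,400),interpolation=cv2.INTER_CUBIC)
P=lambda X:tuple(int(k) for k in (proj(c,X)+.5-[285,170])*10)
cv2.circle(b,P(p),4,(255,0,255),1)
cv2.circle(a,tuple(int(k) for k in (proj(ct,p)+.5-[260,160])*5),4,(255,0,255),1)
cv2.imwrite("pics/s6.png",np.hstack([b,a]))
E
```

```text
3.5333 [ 434.48122467 -109.17358948   17.98755733] [ 1.43838639  0.44331387 -0.57747478] -0.5021508637852242
```

View pics/s6.png

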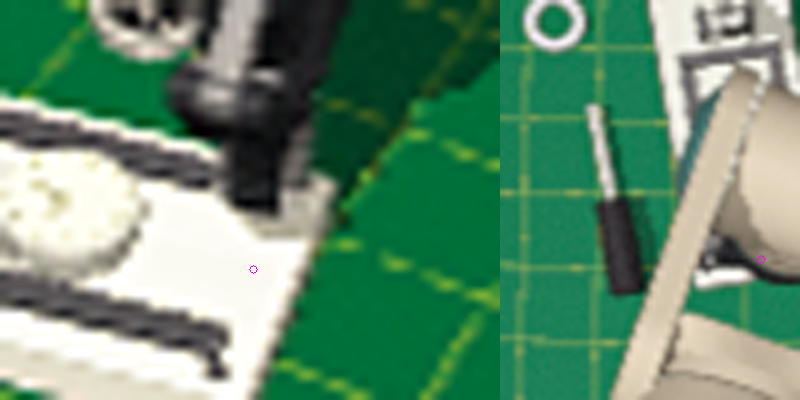

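The fingertip's pale end is at about (265,232), against a projection of (253,269). There was no contact at TCP z 18, so the real tip must be higher than reported. I'll keep descending in small steps until it touches.

Converted, -3 mm is -0.003, -2 mm is -0.002.

Emit:
servo_tool([
  {"x":0,"y":0,"z":-0.001,"spin":0,"gripper":1},
  {"x":0,"y":0,"z":-0.002,"spin":0,"gripper":1},
  {"x":0,"y":0,"z":-0.003,"spin":0,"gripper":1},
  {"x":0,"y":0,"z":-0.003,"spin":0,"gripper":1},
])

```text
time: 3.87
position: [434.4, -109.1, 14.8]
tcp_rot: [[0.984, 0.177, -0.0], [0.177, -0.984, 0.0], [-0.0, -0.0, -1.0]]
ft_force: [-0.5, -0.1, -0.0]
grip_width: -0.2
finger_force: 0.0
```

Emit:
servo_tool([
  {"x":0,"y":0,"z":-0.001,"spin":0,"gripper":1},
  {"x":0,"y":0,"z":-0.002,"spin":0,"gripper":1},
  {"x":0,"y":0,"z":-0.002,"spin":0,"gripper":1},
])

```text
time: 4.12
position: [434.4, -109.1, 12.8]
tcp_rot: [[0.984, 0.177, -0.0], [0.177, -0.984, 0.0], [-0.0, -0.0, -1.0]]
ft_force: [0.6, -0.3, -0.3]
grip_width: 0.2
finger_force: 0.0
```

Converted, -2 mm is -0.002, -1 mm is -0.001.

Emit:
servo_tool([
  {"x":0,"y":0,"z":-0.001,"spin":0,"gripper":1},
  {"x":0,"y":0,"z":-0.002,"spin":0,"gripper":1},
  {"x":0,"y":0,"z":-0.002,"spin":0,"gripper":1},
])

```text
time: 4.37
position: [434.4, -109.1, 10.8]
tcp_rot: [[0.984, 0.177, -0.0], [0.177, -0.984, 0.0], [-0.0, -0.0, -1.0]]
ft_force: [-0.0, 0.0, 0.4]
grip_width: 0.0
finger_force: 0.0
```

Converted, -2 mm is -0.002, -1 mm is -0.001.

Emit:
servo_tool([
  {"x":0,"y":0,"z":-0.001,"spin":0,"gripper":1},
  {"x":0,"y":0,"z":-0.002,"spin":0,"gripper":1},
  {"x":0,"y":0,"z":-0.002,"spin":0,"gripper":1},
])

```text
time: 4.62
position: [434.4, -109.1, 8.8]
tcp_rot: [[0.984, 0.177, -0.0], [0.177, -0.984, 0.0], [-0.0, -0.0, -1.0]]
ft_force: [0.1, 0.1, 0.8]
grip_width: 0.2
finger_force: 0.0
```

Converted, -1 mm is -0.001.

Emit:
servo_tool([
  {"x":0,"y":0,"z":-0.001,"spin":0,"gripper":1},
  {"x":0,"y":0,"z":-0.001,"spin":0,"gripper":1},
])

```text
time: 4.78
position: [434.4, -109.2, 7.8]
tcp_rot: [[0.984, 0.177, -0.0], [0.177, -0.984, -0.0], [-0.0, -0.0, -1.0]]
ft_force: [-0.4, 0.2, -0.7]
grip_width: -0.1
finger_force: 0.0
```

Converted, -1 mm is -0.001.

Emit:
servo_tool([
  {"x":0,"y":0,"z":-0.001,"spin":0,"gripper":1},
  {"x":0,"y":0,"z":-0.001,"spin":0,"gripper":1},
])

```text
time: 4.95
position: [434.4, -109.1, 6.9]
tcp_rot: [[0.984, 0.177, -0.0], [0.177, -0.984, 0.0], [-0.0, -0.0, -1.0]]
ft_force: [-0.2, 0.4, -0.1]
grip_width: 0.3
finger_force: 0.0
```

Converted, -1 mm is -0.001.

Emit:
servo_tool([
  {"x":0,"y":0,"z":-0.001,"spin":0,"gripper":1},
  {"x":0,"y":0,"z":-0.001,"spin":0,"gripper":1},
])

```text
time: 5.12
position: [434.4, -109.1, 5.9]
tcp_rot: [[0.984, 0.177, -0.0], [0.177, -0.984, -0.0], [-0.0, -0.0, -1.0]]
ft_force: [-0.2, -0.2, -0.5]
grip_width: -0.2
finger_force: 0.0
```

Converted, -1 mm is -0.001.

Emit:
servo_tool([
  {"x":0,"y":0,"z":-0.001,"spin":0,"gripper":1},
  {"x":0,"y":0,"z":-0.001,"spin":0,"gripper":1},
])

```text
time: 5.28
position: [434.4, -109.1, 4.8]
tcp_rot: [[0.984, 0.177, -0.0], [0.177, -0.984, -0.0], [-0.0, -0.0, -1.0]]
ft_force: [0.4, 0.4, 0.5]
grip_width: -0.3
finger_force: 0.0
```

```bash
python3 - <<'E'
from h import *
c=viewer.read_camera("side");p=robot.get_state()["position"]
print(proj(c,p),c["frame"][182:206,304:322].mean(2).astype(int))
E
```

```text
[309.54576982 199.76932585] [[101 144 138 128 113  69  46  38  29  33  31  44  37  31  29  29  31  30]
 [ 98 149 177 194 121  62  61  36  24  30  30  25  31  32  31  31  32  31]
 [ 81 102 109 103  65  60  65  60  36  22  24  49  44  31  30  33  33  30]
 [ 18  40  80  82  52  43  44  29  22  19  16  53  40  31  31  33  31  30]
 [ 12   9  19  24  15  16  28  22  19  20  48  58  40  29  29  29  30  28]
 [ 57  29  29  22  14  12  13  15  19  19  66  76 118  87  40  29  31  54]
 [ 60  49  85  61  26  16  18  15  15  47  69  94 160 192 105  29  42  45]
 [239 236 156  51  21  22  23  19  26  93  80 141 175 165  85  27  40  33]
 [251 253 241 119  18  28  22  18  31  91  98 144 192 132  49  40  54  57]
 [249 252 226  96  30  35  22  33  40  87  78 107 160 123  59  41  53  57]
 [250 253 207  70  21  36  28  21  51 168 125 153 155 113  60  49  57  57]
 [249 252 246 132  16  29  31  24  40 163 163 178 144  85  58  56  56  55]
 [249 250 253 224 130 100  50  21 113 174 179 159 127  69  37 102  96  67]
 [247 248 250 253 217 170 173 176 174 172 191 145  79  38  48  57  56  57]
 [247 247 247 248 251 253 253 254 254 216 169 139  66  48  58  57  57  54]
 [247 247 247 247 248 248 248 248 250 253 196 101  69  58  57  57  55  57]
 [248 248 248 247 247 248 247 248 250 254 198  72  50  58  56  57  54  56]
 [249 249 249 249 248 248 248 248 252 222 127  69  55  56  57  56  57  57]
 [253 252 250 248 248 248 249 250 255 198  82  57  56  57  56  56  57  56]
 [224 229 251 253 250 248 247 251 241 162  64  47  56  56  58  55  58  56]
 [ 79  78 124 175 246 249 249 252 193  98  70  56  57  56  56  55  56  55]
 [ 90  84  80  88 244 251 250 253 194  85  56  56  57  57  56  57  57  56]
 [ 70  84 119 117 246 251 253 225 123  67  55  57  55  56  55  57  58  56]
 [167 106  64 250 253 252 255 195  63  48  55  55  56  57  57  56  57  56]]
```

```bash
python3 - <<'E'
from h import *
c=viewer.read_camera("side")
v=[533.2,-83.7,.185]
for uv in((310,194.5),(308,194.3),(312,194.8)):
  for z in (20,23,26):
    d=c["T"][:3,:3]@[(uv[0]-c["cx"])/c["fx"],(uv[1]-c["cy"])/c["fy"],1]; o=c["T"][:3,3]
    q=o+d*(z-o[2])/d[2]; r=q[:2]-v[:2]; a=v[2]
    print(uv,z,q.round(1),"stand",np.cos(a)*r[0]+np.sin(a)*r[1],-np.sin(a)*r[0]+np.cos(a)*r[1])
E
```

```text
(310, 194.5) 20 [ 436.7 -114.4   20. ] stand -100.5412531723661 -12.392430396705375
(310, 194.5) 23 [ 435.5 -111.7   23. ] stand -101.14524833319555 -9.538734400906787
(310, 194.5) 26 [ 434.4 -109.    26. ] stand -101.74924349402511 -6.685038405108173
(308, 194.3) 20 [ 441.8 -112.4   20. ] stand -95.13526496629628 -11.34670684239001
(308, 194.3) 23 [ 440.6 -109.7   23. ] stand -95.75755981179546 -8.49655070102055
(308, 194.3) 26 [ 439.5 -107.    26. ] stand -96.37985465729457 -5.64639455965122
(312, 194.8) 20 [ 431.4 -116.1   20. ] stand -106.04535259135959 -13.06983186160226
(312, 194.8) 23 [ 430.3 -113.4   23. ] stand -106.63071595353952 -10.213842809894125
(312, 194.8) 26 [ 429.2 -110.7   26. ] stand -107.21607931571947 -7.357853758186099
```

The side-camera ray hits the reported x,y exactly at z ≈ 26, so the real fingertips are about 20 mm above the reported TCP. I'll centre slightly, lower 3 mm more, then push.

Emit:
servo_tool([
  {"x":0,"y":0.003,"z":0,"spin":0,"gripper":1},
  {"x":0,"y":0.003,"z":-0.001,"spin":0,"gripper":1},
  {"x":0,"y":0.003,"z":-0.002,"spin":0,"gripper":1},
  {"x":0,"y":0.003,"z":-0.003,"spin":0,"gripper":1},
  {"x":0,"y":0.003,"z":-0.003,"spin":0,"gripper":1},
])

```text
time: 5.8
position: [434.3, -106.1, 1.7]
tcp_rot: [[0.984, 0.177, -0.0], [0.177, -0.984, 0.0], [-0.0, -0.0, -1.0]]
ft_force: [-0.2, 0.5, -0.2]
grip_width: -0.1
finger_force: 0.0
```

Converted, 29.5 mm is 0.0295, 5.9 mm is 0.0059.

Emit:
servo_tool([
  {"x":0.0059,"y":0.0011,"z":0,"spin":0,"gripper":1},
  {"x":0.0118,"y":0.0021,"z":0,"spin":0,"gripper":1},
  {"x":0.0177,"y":0.0032,"z":0,"spin":0,"gripper":1},
  {"x":0.0236,"y":0.0042,"z":0,"spin":0,"gripper":1},
  {"x":0.0295,"y":0.0053,"z":0,"spin":0,"gripper":1},
])

```text
time: 6.22
position: [464.8, -100.7, 2.0]
tcp_rot: [[0.984, 0.177, 0.0], [0.177, -0.984, -0.0], [0.0, 0.0, -1.0]]
ft_force: [-0.2, 0.8, -1.1]
grip_width: 0.2
finger_force: 0.0
```

Converted, 20 mm is 0.02, 16 mm is 0.016.

Emit:
servo_tool([
  {"x":0.004,"y":0.0007,"z":0,"spin":0,"gripper":1},
  {"x":0.008,"y":0.0014,"z":0,"spin":0,"gripper":1},
  {"x":0.012,"y":0.0021,"z":0,"spin":0,"gripper":1},
  {"x":0.016,"y":0.0029,"z":0,"spin":0,"gripper":1},
  {"x":0.02,"y":0.0036,"z":0,"spin":0,"gripper":1},
])

```text
time: 6.63
position: [484.3, -97.2, 2.0]
tcp_rot: [[0.984, 0.177, -0.0], [0.177, -0.984, -0.0], [-0.0, 0.0, -1.0]]
ft_force: [-0.8, -0.7, -0.1]
grip_width: 0.2
finger_force: 0.0
```

```bash
cat >> h.py <<'E'
def watch(c,v):
    import cv2
    f=c["frame"].astype(int); m=((f[:,:,0]>150)&(f[:,:,0]-f[:,:,2]>12)&(abs(f[:,:,0]-f[:,:,1])<25)).astype(np.uint8)
    m[:165]=0;m[215:]=0;m[:,:235]=0;m[:,325:]=0
    n,l,st,ce=cv2.connectedComponentsWithStats(m); i=1+st[1:,4].argmax(); uv=ce[i]
    d=c["T"][:3,:3]@[(uv[0]-c["cx"])/c["fx"],(uv[1]-c["cy"])/c["fy"],1]; o=c["T"][:3,3]
    q=o+d*(30-o[2])/d[2]; r=q[:2]-v[:2]; a=v[2]
    return st[i,4],uv.round(1),(np.cos(a)*r[0]+np.sin(a)*r[1]).round(1),(-np.sin(a)*r[0]+np.cos(a)*r[1]).round(1)
E
python3 - <<'E'
from h import *
c=viewer.read_camera("side"); print(watch(c,[533.2,-83.7,.185]))
E
```

```text
(np.int32(322), array([277.2, 202.2]), np.float64(-27.4), np.float64(52.9))
```

```bash
python3 - <<'E'
from h import *
import cv2
c=viewer.read_camera("side"); v=[533.2,-83.7,.185]
f=c["frame"].astype(int)
for z in (28,):
    for x in range(-90,30,6):
        r=[]
        for y in (-14,-7,0,7,14):
            u=proj(c,w(v,(x,y,z))).round().astype(int); p=f[u[1],u[0]]; r.append("%d/%d"%(p[0],p[0]-p[2]))
        print(x,*r)
E
```

```text
-90 254/9 253/9 252/9 251/9 253/8
-84 253/9 253/7 252/8 252/9 253/9
-78 253/9 253/8 252/9 252/9 253/8
-72 249/13 251/13 250/14 251/14 255/6
-66 210/25 246/29 204/22 184/20 151/16
-60 184/49 183/19 255/4 246/16 174/18
-54 96/10 20/-1 237/50 255/16 229/21
-48 37/-3 33/-2 171/29 255/9 206/23
-42 25/-2 22/-6 255/3 255/9 224/22
-36 156/26 255/18 255/9 253/21 150/20
-30 251/17 253/15 231/17 245/15 248/15
-24 253/7 253/6 253/7 252/8 253/7
-18 254/8 253/8 252/8 252/8 253/8
-12 252/8 253/8 252/8 252/8 253/8
-6 254/8 253/8 253/8 252/8 253/8
0 252/8 252/8 253/8 252/8 252/7
6 253/9 253/8 253/8 253/9 253/8
12 252/8 252/8 252/8 253/8 253/8
18 253/9 252/8 253/7 253/8 253/9
24 255/5 255/8 255/7 255/8 255/6
```

The watch hasn't moved: it still spans stand x -70 to -30 in the side view, and the finger is passing just over it. That puts the tips about 30 mm above the reported TCP. I'll back off behind the watch and probe down for the plate.

Converted, -49.5 mm is -0.0495, -44 mm is -0.044.

Emit:
servo_tool([
  {"x":0,"y":0,"z":0.003,"spin":0,"gripper":1},
  {"x":-0.015,"y":-0.0027,"z":0.003,"spin":0,"gripper":1},
  {"x":-0.03,"y":-0.0053,"z":0.003,"spin":0,"gripper":1},
  {"x":-0.044,"y":-0.008,"z":0.003,"spin":0,"gripper":1},
  {"x":-0.0495,"y":-0.0089,"z":0.002,"spin":0,"gripper":1},
])

```text
time: 7.15
position: [433.2, -106.4, 4.1]
tcp_rot: [[0.984, 0.177, -0.0], [0.177, -0.984, -0.0], [-0.0, 0.0, -1.0]]
ft_force: [-0.3, -0.4, -0.4]
grip_width: -0.3
finger_force: 0.0
```

Converted, -6 mm is -0.006, -5 mm is -0.005.

Emit:
servo_tool([
  {"x":0,"y":0,"z":-0.002,"spin":0,"gripper":1},
  {"x":0,"y":0,"z":-0.004,"spin":0,"gripper":1},
  {"x":0,"y":0,"z":-0.005,"spin":0,"gripper":1},
  {"x":0,"y":0,"z":-0.006,"spin":0,"gripper":1},
  {"x":0,"y":0,"z":-0.006,"spin":0,"gripper":1},
])

```text
time: 7.57
position: [434.7, -106.0, -2.3]
tcp_rot: [[0.984, 0.178, -0.0], [0.178, -0.984, 0.0], [-0.0, -0.0, -1.0]]
ft_force: [-0.4, 1.0, 0.3]
grip_width: -0.1
finger_force: 0.0
```

Converted, -3 mm is -0.003, -2 mm is -0.002.

Emit:
servo_tool([
  {"x":0,"y":0,"z":-0.001,"spin":0,"gripper":1},
  {"x":0,"y":0,"z":-0.002,"spin":0,"gripper":1},
  {"x":0,"y":0,"z":-0.003,"spin":0,"gripper":1},
  {"x":0,"y":0,"z":-0.003,"spin":0,"gripper":1},
])

```text
time: 7.9
position: [434.4, -106.1, -5.2]
tcp_rot: [[0.984, 0.177, -0.0], [0.177, -0.984, 0.0], [-0.0, -0.0, -1.0]]
ft_force: [-0.5, -0.5, 0.2]
grip_width: 0.1
finger_force: 0.0
```

Converted, -2 mm is -0.002, -1 mm is -0.001.

Emit:
servo_tool([
  {"x":0,"y":0,"z":-0.001,"spin":0,"gripper":1},
  {"x":0,"y":0,"z":-0.002,"spin":0,"gripper":1},
  {"x":0,"y":0,"z":-0.002,"spin":0,"gripper":1},
])

```text
time: 8.15
position: [434.4, -106.1, -7.2]
tcp_rot: [[0.984, 0.177, -0.0], [0.177, -0.984, 0.0], [-0.0, -0.0, -1.0]]
ft_force: [-0.2, 0.2, 0.5]
grip_width: -0.2
finger_force: 0.0
```

Converted, -1 mm is -0.001.

Emit:
servo_tool([
  {"x":0,"y":0,"z":-0.001,"spin":0,"gripper":1},
  {"x":0,"y":0,"z":-0.001,"spin":0,"gripper":1},
])

```text
time: 8.32
position: [434.4, -106.2, -8.1]
tcp_rot: [[0.984, 0.177, -0.0], [0.177, -0.984, -0.0], [-0.0, -0.0, -1.0]]
ft_force: [0.1, 1.0, 0.1]
grip_width: 0.1
finger_force: 0.0
```

```bash
python3 - <<'E'
from h import *
c=viewer.read_camera("side");p=robot.get_state()["position"]
print(proj(c,p),c["frame"][188:204,302:318].mean(2).astype(int))
E
```

```text
[308.77399787 203.64534892] [[ 33  80 110 120 144  86  67  79  49  23  24  26  35  59 156 194]
 [  0  27  75  93  93  61  47  47  45  25  17  17  23 156 181 167]
 [115   0  13  23  35  28  34  36  22  17  17  10  77 162 196 132]
 [245 136  21   0   6  10  13  10  21  21  22  68 110 163 174 124]
 [253 255 255 248 127  27  14  16  15  16  11  86  92 158 154 110]
 [250 252 254 236 113  19  23  24  16  17  67  95 106 172 148  81]
 [248 249 252 249 144  23  21  21  18  13  89  82 122 151 129  68]
 [247 247 250 234 119  34  34  38  24  34  89  77 157 137  79  58]
 [247 248 250 234 113  26  41  31  32  31 164 142 161 143  66  49]
 [248 248 250 242 129  13  29  29  22  25 163 149 123 105  53  49]
 [249 249 250 252 252 189  99  48  19 113 174 148 129  75  51  57]
 [251 249 249 250 252 254 255 219 244 209 172 181 131  70  56  57]
 [252 254 253 252 250 250 251 252 253 253 255 202  82  57  57  55]
 [ 97 101 225 229 251 253 250 248 248 251 241 162  63  48  57  57]
 [ 83  82  84  77 125 175 247 249 249 252 191 100  70  56  56  57]
 [103  92  86  85  79  87 244 250 251 253 194  86  56  56  56  55]]
```

The fingertip is now right at the plate, with its shadow meeting it. I'll rise 2 mm and push.

Converted, 20 mm is 0.02, 15 mm is 0.015.

Emit:
servo_tool([
  {"x":0,"y":0,"z":0.002,"spin":0,"gripper":1},
  {"x":0.005,"y":0.0012,"z":0.002,"spin":0,"gripper":1},
  {"x":0.01,"y":0.0021,"z":0.002,"spin":0,"gripper":1},
  {"x":0.015,"y":0.003,"z":0.002,"spin":0,"gripper":1},
  {"x":0.02,"y":0.0039,"z":0.002,"spin":0,"gripper":1},
])

```text
time: 8.78
position: [455.2, -102.1, -5.9]
tcp_rot: [[0.984, 0.177, 0.0], [0.177, -0.984, -0.0], [0.0, 0.0, -1.0]]
ft_force: [0.1, 0.4, 0.1]
grip_width: 0.1
finger_force: 0.0
```

Emit:
servo_tool([
  {"x":0.004,"y":0.0007,"z":0,"spin":0,"gripper":1},
  {"x":0.008,"y":0.0014,"z":0,"spin":0,"gripper":1},
  {"x":0.012,"y":0.0021,"z":0,"spin":0,"gripper":1},
  {"x":0.016,"y":0.0029,"z":0,"spin":0,"gripper":1},
  {"x":0.02,"y":0.0036,"z":0,"spin":0,"gripper":1},
])

```text
time: 9.2
position: [474.9, -98.6, -6.1]
tcp_rot: [[0.984, 0.177, -0.0], [0.177, -0.984, -0.0], [-0.0, 0.0, -1.0]]
ft_force: [-0.1, 0.3, 0.5]
grip_width: -0.1
finger_force: 0.4
```

```bash
cat > m.py <<'E'
from h import *
c=viewer.read_camera("side"); v=[533.2,-83.7,.185]
f=c["frame"].astype(int); s=robot.get_state(); print(s["time"],s["position"])
for x in range(-90,32,4):
    r=[]
    for y in (-14,-7,0,7,14):
        u=proj(c,w(v,(x,y,28))).round().astype(int); p=f[u[1],u[0]]; r.append("%3d"%p[0])
    print(x,*r,sep=" ",end="|")
E
python3 m.py
```

```text
9.25 [475.46941158 -98.52230835  -5.91406442]
-90 254 253 252 251 252|-86 253 252 252 252 253|-82 255 254 254 252 253|-78 255 253 255 254 253|-74 180 177 180 250 254|-70 166  96 170 172 255|-66 106  75 125  17 255|-62  73  20  36  48 255|-58  17  24  41 147 255|-54  20  17  37  40 255|-50  17  30 161 131 255|-46  42 201 244 135 156|-42  83 255 252 248 170|-38  76 255 255 253 176|-34 156 255 254 251 238|-30 255 251 255 255 236|-26 255 195 223 253 201|-22 255 226 254 245 233|-18 255 255 255 232 166|-14 253 255 253 196 239|-10 249 249 239 255 255|-6 255 250 254 253 253|-2 253 253 253 252 253|2 255 252 252 252 253|6 253 253 253 253 253|10 252 253 252 252 253|14 252 252 253 252 252|18 252 252 253 252 253|22 253 253 255 255 253|26 255 255 255 255 255|30  55  52 114  55 152|
```

It's pushing: the watch is now at stand x ≈ -30.

Converted, 20 mm is 0.02, 16 mm is 0.016.

Emit:
servo_tool([
  {"x":0.004,"y":0.0007,"z":0,"spin":0,"gripper":1},
  {"x":0.008,"y":0.0014,"z":0,"spin":0,"gripper":1},
  {"x":0.012,"y":0.0021,"z":0,"spin":0,"gripper":1},
  {"x":0.016,"y":0.0029,"z":0,"spin":0,"gripper":1},
  {"x":0.02,"y":0.0036,"z":0,"spin":0,"gripper":1},
])

```text
time: 9.67
position: [494.9, -95.0, -6.0]
tcp_rot: [[0.984, 0.177, -0.0], [0.177, -0.984, -0.0], [-0.0, 0.0, -1.0]]
ft_force: [0.5, 1.2, -0.0]
grip_width: -0.1
finger_force: 0.3
```

Converted, 13 mm is 0.013, 11 mm is 0.011.

Emit:
servo_tool([
  {"x":0.003,"y":0.0005,"z":0,"spin":0,"gripper":1},
  {"x":0.006,"y":0.0011,"z":0,"spin":0,"gripper":1},
  {"x":0.009,"y":0.0016,"z":0,"spin":0,"gripper":1},
  {"x":0.011,"y":0.002,"z":0,"spin":0,"gripper":1},
  {"x":0.013,"y":0.0023,"z":0,"spin":0,"gripper":1},
])

```text
time: 10.08
position: [507.7, -92.7, -6.0]
tcp_rot: [[0.984, 0.177, -0.0], [0.177, -0.984, -0.0], [-0.0, 0.0, -1.0]]
ft_force: [-0.4, -0.5, -0.6]
grip_width: -0.0
finger_force: 0.3
```

```bash
python3 m.py
```

```text
10.1333 [507.97662328 -92.69360766  -5.92983962]
-90 254 253 252 252 252|-86 253 253 253 252 253|-82 255 253 252 252 252|-78 253 253 252 252 253|-74 253 253 253 252 253|-70 255 253 252 252 253|-66 253 253 252 252 253|-62 253 253 252 252 253|-58 255 253 252 252 253|-54 254 253 252 252 253|-50 253 253 253 252 253|-46 255 252 254 253 253|-42 182 182 253 251 254|-38 181 169 165 168 254|-34  87 100 157 199 255|-30 101  53  21  51 255|-26  15  28  36 103 255|-22  16  22  23 139 255|-18  16  21  72 150 255|-14  39 208 200 144 213|-10  42 255 252 218 163|-6  84 255 255 253 178|-2 209 254 254 255 176|2 135 254 255 245 238|6 255 217 254 255 218|10 255 255 255 255 196|14 255 247 254 248 139|18 255 254 255 246 161|22 252 254 248 250 242|26 253 249 250 255 255|30  56  50 116  54 152|
```

Converted, 3 mm is 0.003, 2 mm is 0.002.

Emit:
servo_tool([
  {"x":0.001,"y":0.0002,"z":0,"spin":0,"gripper":1},
  {"x":0.002,"y":0.0004,"z":0,"spin":0,"gripper":1},
  {"x":0.003,"y":0.0005,"z":0,"spin":0,"gripper":1},
  {"x":0.003,"y":0.0005,"z":0,"spin":0,"gripper":1},
])

```text
time: 10.47
position: [510.6, -92.3, -6.0]
tcp_rot: [[0.984, 0.177, 0.0], [0.177, -0.984, -0.0], [0.0, 0.0, -1.0]]
ft_force: [-0.4, -0.8, -0.1]
grip_width: 0.0
finger_force: 0.1
```

Converted, 1.4 mm is 0.0014, 0.7 mm is 0.0007.

Emit:
servo_tool([
  {"x":0.0007,"y":0.0001,"z":0,"spin":0,"gripper":1},
  {"x":0.0014,"y":0.0002,"z":0,"spin":0,"gripper":1},
  {"x":0.0014,"y":0.0002,"z":0,"spin":0,"gripper":1},
])

```text
time: 10.72
position: [512.1, -92.1, -5.9]
tcp_rot: [[0.984, 0.177, 0.0], [0.177, -0.984, -0.0], [0.0, 0.0, -1.0]]
ft_force: [-0.4, -0.1, -0.5]
grip_width: 0.3
finger_force: 0.2
```

Converted, 1 mm is 0.001, 0.5 mm is 0.0005.

Emit:
servo_tool([
  {"x":0.0005,"y":0.0001,"z":0,"spin":0,"gripper":1},
  {"x":0.001,"y":0.0002,"z":0,"spin":0,"gripper":1},
  {"x":0.001,"y":0.0002,"z":0,"spin":0,"gripper":1},
])

```text
time: 10.97
position: [513.0, -91.9, -5.9]
tcp_rot: [[0.984, 0.177, 0.0], [0.177, -0.984, -0.0], [0.0, 0.0, -1.0]]
ft_force: [-1.1, 0.4, -0.9]
grip_width: -0.1
finger_force: 0.2
```

Converted, 1 mm is 0.001, 0.5 mm is 0.0005.

Emit:
servo_tool([
  {"x":0.0005,"y":0.0001,"z":0,"spin":0,"gripper":1},
  {"x":0.001,"y":0.0002,"z":0,"spin":0,"gripper":1},
  {"x":0.001,"y":0.0002,"z":0,"spin":0,"gripper":1},
])

```text
time: 11.22
position: [514.0, -91.7, -6.0]
tcp_rot: [[0.984, 0.177, 0.0], [0.177, -0.984, -0.0], [0.0, 0.0, -1.0]]
ft_force: [-0.6, 0.4, -0.2]
grip_width: -0.0
finger_force: 0.3
```

Converted, 0.8 mm is 0.0008, 0.5 mm is 0.0005.

Emit:
servo_tool([
  {"x":0.0005,"y":0.0001,"z":0,"spin":0,"gripper":1},
  {"x":0.0008,"y":0.0002,"z":0,"spin":0,"gripper":1},
  {"x":0.0008,"y":0.0002,"z":0,"spin":0,"gripper":1},
])

```text
time: 11.47
position: [514.2, -91.6, -6.1]
tcp_rot: [[0.984, 0.177, -0.001], [0.177, -0.984, -0.0], [-0.001, -0.0, -1.0]]
ft_force: [-5.1, -0.7, 2.3]
grip_width: 0.2
finger_force: 2.4
```

The force shows contact (-5 N), so the watch is seated. I'll retreat, rise, and check.

Converted, 80 mm is 0.08, 45 mm is 0.045.

Emit:
servo_tool([
  {"x":-0.003,"y":-0.0005,"z":0,"spin":0,"gripper":1},
  {"x":-0.015,"y":-0.0027,"z":0,"spin":0,"gripper":1},
  {"x":-0.03,"y":-0.0053,"z":0.01,"spin":0,"gripper":1},
  {"x":-0.035,"y":-0.006,"z":0.045,"spin":0,"gripper":1},
  {"x":-0.035,"y":-0.006,"z":0.08,"spin":0,"gripper":1},
])

```text
time: 11.88
position: [477.6, -97.2, 73.3]
tcp_rot: [[0.984, 0.177, -0.004], [0.177, -0.984, 0.001], [-0.003, -0.002, -1.0]]
ft_force: [-0.0, 0.0, 0.8]
grip_width: 0.1
finger_force: 0.0
```

Converted, 85 mm is 0.085, 70 mm is 0.07.

Emit:
servo_tool([
  {"x":0,"y":0,"z":0.035,"spin":0,"gripper":1},
  {"x":0,"y":0,"z":0.07,"spin":0,"gripper":1},
  {"x":0,"y":0,"z":0.085,"spin":0,"gripper":1},
  {"x":0,"y":0,"z":0.085,"spin":0,"gripper":1},
])

```text
time: 12.22
position: [482.1, -98.0, 164.1]
tcp_rot: [[0.984, 0.177, 0.01], [0.177, -0.984, -0.002], [0.009, 0.004, -1.0]]
ft_force: [0.2, -0.4, 0.7]
grip_width: 0.2
finger_force: 0.0
```

```bash
python3 m.py
```

```text
12.2667 [480.98975713 -97.73491177 161.16539234]
-90 255 253 252 252 253|-86 253 253 253 252 253|-82 255 253 253 252 253|-78 254 253 252 252 253|-74 253 253 253 252 253|-70 255 253 253 253 253|-66 254 253 253 253 253|-62 253 253 253 253 253|-58 255 253 253 253 253|-54 254 253 252 253 253|-50 254 253 253 253 253|-46 255 253 253 253 253|-42 255 253 252 253 254|-38 254 253 253 253 254|-34 255 253 253 253 253|-30 254 253 253 253 253|-26 253 253 253 253 254|-22 255 253 253 253 253|-18 254 254 254 254 254|-14 255 255 253 255 255|-10 253 177 154 130 194|-6 225 253 230 218 155|-2 247 246 255 241 171|2 248 254 255 249 214|6 254 254 255 254 209|10 254 252 254 248 207|14 255 199 248 255 236|18 255 250 255 255 197|22 255 255 255 251 152|26 255 255 255 198 214|30 110 241 252  55 159|
```

The watch spans -12 to +30, so it is against the block. Now over the top to beyond the bar.

Converted, 197 mm is 0.197, 156 mm is 0.156.

Emit:
servo_tool([
  {"x":0.039,"y":0.006,"z":0,"spin":0,"gripper":1},
  {"x":0.078,"y":0.012,"z":0,"spin":0,"gripper":1},
  {"x":0.117,"y":0.018,"z":0,"spin":0,"gripper":1},
  {"x":0.156,"y":0.024,"z":0,"spin":0,"gripper":1},
  {"x":0.197,"y":0.03,"z":0,"spin":0,"gripper":1},
])

```text
time: 12.68
position: [677.7, -66.9, 156.4]
tcp_rot: [[0.984, 0.177, -0.003], [0.177, -0.984, 0.001], [-0.002, -0.001, -1.0]]
ft_force: [1.1, -0.0, 0.9]
grip_width: 0.1
finger_force: 0.0
```

Converted, -87 mm is -0.087, -60 mm is -0.06.

Emit:
servo_tool([
  {"x":0,"y":0,"z":0,"spin":0,"gripper":1},
  {"x":0.005,"y":0,"z":-0.03,"spin":0,"gripper":1},
  {"x":0.005,"y":0,"z":-0.06,"spin":0,"gripper":1},
  {"x":0.005,"y":0,"z":-0.087,"spin":0,"gripper":1},
  {"x":0.005,"y":0,"z":-0.087,"spin":0,"gripper":1},
])

```text
time: 13.1
position: [677.2, -66.7, 61.6]
tcp_rot: [[0.984, 0.177, -0.015], [0.177, -0.984, 0.002], [-0.014, -0.005, -1.0]]
ft_force: [-1.7, 0.3, -0.9]
grip_width: -0.1
finger_force: 0.0
```

```bash
python3 - <<'E'
from h import *
import cv2
ct=viewer.read_camera("top");c=viewer.read_camera("side");s=robot.get_state();p=s["position"]; print(s["time"],p,s["ft_force"])
b=cv2.resize(c["frame"][120:200,215:295,::-1],(480,480),interpolation=cv2.INTER_CUBIC)
a=cv2.resize(ct["frame"][115:195,275:325,::-1],(300,480),interpolation=cv2.INTER_CUBIC)
cv2.imwrite("pics/s7.png",np.hstack([b,a]))
E
```

```text
13.2 [680.54130299 -67.30646087  69.94741896] [-0.13512862  0.2778932   0.88198161]
```

View pics/s7.png

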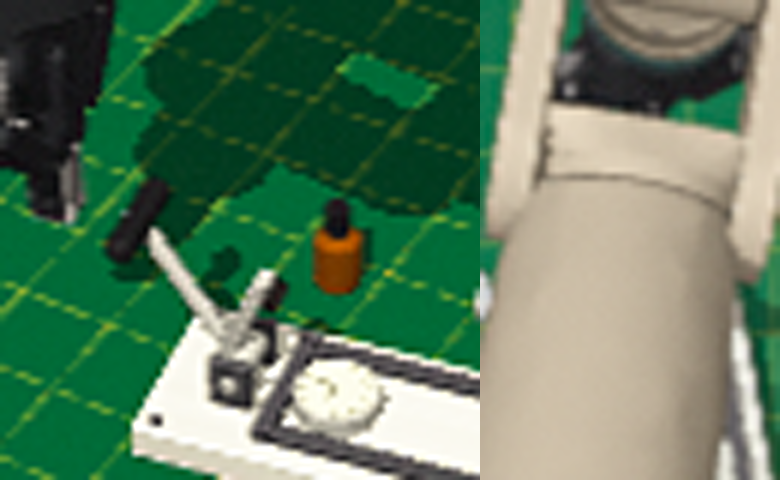

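The fingertip at side crop (55,215) is just beyond the bar at (138,220). It is about 6 mm below the bar's centre and in line with its middle. The watch is seated and everything else is undisturbed. Pushing the bar toward -x.

Converted, -23 mm is -0.023, -19 mm is -0.019.

Emit:
servo_tool([
  {"x":-0.005,"y":-0.0009,"z":-0.003,"spin":0,"gripper":1},
  {"x":-0.01,"y":-0.0018,"z":-0.003,"spin":0,"gripper":1},
  {"x":-0.015,"y":-0.0027,"z":-0.003,"spin":0,"gripper":1},
  {"x":-0.019,"y":-0.0034,"z":-0.003,"spin":0,"gripper":1},
  {"x":-0.023,"y":-0.0041,"z":-0.003,"spin":0,"gripper":1},
])

```text
time: 13.62
position: [658.5, -71.9, 70.2]
tcp_rot: [[0.984, 0.177, 0.002], [0.177, -0.984, -0.0], [0.002, 0.001, -1.0]]
ft_force: [-0.6, 0.0, -0.3]
grip_width: -0.3
finger_force: 0.0
```

Converted, -20 mm is -0.02, -16 mm is -0.016.

Emit:
servo_tool([
  {"x":-0.004,"y":-0.0007,"z":0,"spin":0,"gripper":1},
  {"x":-0.008,"y":-0.0014,"z":0,"spin":0,"gripper":1},
  {"x":-0.012,"y":-0.0021,"z":0,"spin":0,"gripper":1},
  {"x":-0.016,"y":-0.0029,"z":0,"spin":0,"gripper":1},
  {"x":-0.02,"y":-0.0036,"z":0,"spin":0,"gripper":1},
])

```text
time: 14.03
position: [640.9, -75.1, 72.1]
tcp_rot: [[0.984, 0.178, 0.008], [0.178, -0.984, -0.001], [0.008, 0.002, -1.0]]
ft_force: [4.6, 1.3, 4.1]
grip_width: -0.1
finger_force: 2.7
```

Converted, -16 mm is -0.016, -12 mm is -0.012.

Emit:
servo_tool([
  {"x":-0.004,"y":-0.0007,"z":0,"spin":0,"gripper":1},
  {"x":-0.008,"y":-0.0014,"z":0,"spin":0,"gripper":1},
  {"x":-0.012,"y":-0.0021,"z":0,"spin":0,"gripper":1},
  {"x":-0.016,"y":-0.0029,"z":0,"spin":0,"gripper":1},
])

```text
time: 14.37
position: [622.3, -78.2, 69.2]
tcp_rot: [[0.984, 0.177, 0.0], [0.177, -0.984, -0.0], [0.0, 0.0, -1.0]]
ft_force: [2.9, 0.9, 1.7]
grip_width: 0.1
finger_force: 1.0
```

Converted, -12 mm is -0.012, -9 mm is -0.009.

Emit:
servo_tool([
  {"x":-0.003,"y":-0.0005,"z":0,"spin":0,"gripper":1},
  {"x":-0.006,"y":-0.0011,"z":0,"spin":0,"gripper":1},
  {"x":-0.009,"y":-0.0016,"z":0,"spin":0,"gripper":1},
  {"x":-0.012,"y":-0.0021,"z":0,"spin":0,"gripper":1},
])

```text
time: 14.7
position: [609.9, -80.3, 68.4]
tcp_rot: [[0.984, 0.177, -0.002], [0.177, -0.984, 0.0], [-0.002, -0.0, -1.0]]
ft_force: [1.2, -0.4, 0.8]
grip_width: -0.1
finger_force: 0.1
```

Converted, -6 mm is -0.006, -3 mm is -0.003.

Emit:
servo_tool([
  {"x":-0.003,"y":-0.0005,"z":0,"spin":0,"gripper":1},
  {"x":-0.006,"y":-0.0011,"z":0,"spin":0,"gripper":1},
  {"x":-0.006,"y":-0.0011,"z":0,"spin":0,"gripper":1},
])

```text
time: 14.95
position: [604.0, -81.5, 68.8]
tcp_rot: [[0.984, 0.177, -0.001], [0.177, -0.984, -0.0], [-0.001, -0.0, -1.0]]
ft_force: [0.1, 0.0, -0.3]
grip_width: 0.6
finger_force: 0.0
```

```bash
cat > k.py <<'E'
from h import *
c=viewer.read_camera("side"); v=[533.2,-83.7,.185]; f=c["frame"].astype(int)
s=robot.get_state(); print(s["time"],s["position"],s["ft_force"])
for th in np.arange(0,1.45,.1):
    a=np.arctan2(70,48)+th*(np.pi-2*np.arctan2(70,48))/1.2
    print(th.round(1),[int(f[tuple(proj(c,w(v,(56+85*np.cos(a),y,36+85*np.sin(a)))).round().astype(int)[::-1])].mean()) for y in(-20,-10,10,20)],end=" ")
E
python3 k.py
```

```text
15.0 [604.37434329 -81.40636732  68.94766184] [-0.53891337  0.55045432  0.04381192]
0.0 [59, 57, 56, 57] 0.1 [16, 60, 56, 110] 0.2 [12, 59, 58, 57] 0.3 [24, 35, 57, 56] 0.4 [23, 15, 70, 66] 0.5 [72, 90, 43, 84] 0.6 [57, 64, 123, 89] 0.7 [58, 58, 52, 55] 0.8 [40, 56, 57, 59] 0.9 [33, 31, 47, 48] 1.0 [33, 29, 26, 53] 1.1 [14, 30, 22, 15] 1.2 [59, 59, 60, 59] 1.3 [30, 39, 58, 57] 1.4 [56, 108, 39, 33]
```

It snapped. I'll withdraw, then check.

Converted, 120 mm is 0.12, 85 mm is 0.085.

Emit:
servo_tool([
  {"x":0.02,"y":0.0035,"z":0,"spin":0,"gripper":1},
  {"x":0.05,"y":0.009,"z":0.01,"spin":0,"gripper":1},
  {"x":0.06,"y":0.0105,"z":0.045,"spin":0,"gripper":1},
  {"x":0.06,"y":0.0105,"z":0.085,"spin":0,"gripper":1},
  {"x":0.06,"y":0.0105,"z":0.12,"spin":0,"gripper":1},
])

```text
time: 15.42
position: [665.0, -70.5, 190.1]
tcp_rot: [[0.984, 0.178, -0.001], [0.178, -0.984, -0.0], [-0.001, -0.0, -1.0]]
ft_force: [0.0, 1.0, 0.3]
grip_width: 0.1
finger_force: 0.0
```

```bash
sed -i 's/np.arange(0,1.45,.1)/np.arange(.9,1.45,.04)/; s/th.round(1)/th.round(2)/' k.py; python3 k.py; echo; python3 m.py; python3 - <<'E'
from h import *
import cv2
# initial vs now: bystanders, side view (initial picture upscaled 1.4x)
a=cv2.resize(cv2.imread("pics/side0.png"),(560,420),interpolation=cv2.INTER_AREA).astype(int)
b=viewer.read_camera("side")["frame"][:,:,::-1].astype(int)
for n,(u,v) in dict(ring=(326,298),driver=(395,305),oil=(379,225),spare=(420,240),jar=(467,175),tray=(300,530),loupe=(172,436)).items():
    u,v=int(u/1.4),int(v/1.4); print(n,abs(a-b)[v-10:v+10,u-14:u+14].mean().round(1))
E
```

```text
15.4667 [667.30687061 -70.99332193 200.06512696] [ 0.11973177 -0.86265507  6.99897831]
0.9 [57, 55, 81, 78] 0.94 [55, 56, 66, 56] 0.98 [73, 67, 56, 56] 1.02 [27, 91, 56, 53] 1.06 [19, 96, 57, 184] 1.1 [21, 63, 137, 179] 1.14 [26, 27, 23, 28] 1.18 [32, 34, 30, 26] 1.22 [29, 29, 35, 15] 1.26 [20, 20, 17, 29] 1.3 [26, 33, 52, 58] 1.34 [53, 57, 56, 76] 1.38 [65, 56, 66, 65] 1.42 [133, 83, 56, 56] 
15.5167 [667.5701167  -71.12887752 197.73133781]
-90 254 252 251 251 252|-86 252 252 252 251 253|-82 255 253 252 251 252|-78 253 252 251 251 252|-74 252 253 253 251 253|-70 255 253 252 252 252|-66 253 253 251 252 253|-62 253 253 252 252 253|-58 255 253 252 252 252|-54 254 253 251 252 253|-50 253 253 252 252 253|-46 255 253 252 252 253|-42 254 253 251 252 253|-38 253 253 252 252 253|-34 255 253 252 252 253|-30 254 253 252 252 253|-26 252 253 252 252 253|-22 255 253 252 252 252|-18 254 253 253 254 253|-14 255 253 251 255 255|-10 251 172 150 126 188|-6 220 251 225 213 154|-2 246 245 255 240 165|2 251 255 255 248 209|6  94 134 255 255 208|10 198   7 207 247 199|14 177  23 255 255 233|18 180  37 255 255 188|22 177 255 255 249 147|26 160 255 255 191 209|30 175 238 250  52 156|ring 7.3
driver 6.3
oil 15.2
spare 6.5
jar 20.6
tray 7.5
loupe 3.4
```

```bash
python3 -c "
from station import robot
print(robot.job_done())"
```

```text
the job is handed in; nothing more can be done
None
```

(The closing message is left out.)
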